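Switch the workshop suction over to the polishing hood

TASK

Switch the dust suction over from the filing nozzle to the polishing hood: with the fingertips push the hood's damper lever past its half-open click to the fully open stop, and only then push the nozzle's lever all the way to its shut stop, so that the fan never runs with both branches less than half open. Push with the tips or the outside of the fingers; do not take a lever's grip between them and do not force a lever hard against its stop. Leave the jar, bowl, polishing bar and brush where they are.

Things in the scene. Friction and masses are not known exactly. Their poses are not given: they have to be found in the camera images.
- manifold: Fixed suction ductwork. Origin on the bench midway between the two lever pivots; x away from the hood and nozzle, y left along the main duct, z up. Main duct 100 mm in diameter along y at x = 240 mm, axis 60 mm high, hose on its left end. The two branch ducts join it, parallel to x, at y = +160 and -160 mm; which branch is the left one varies.
- hood_branch: Branch duct of the POLISHING HOOD, fixed. Origin on the bench straight below its lever pivot; x along the duct towards the main duct, y across it to the left, z up. Duct 80 mm in diameter (damper sleeve 85), axis 60 mm high. At x = -85 to -195 mm it ends in the hood, a grey sheet-metal box 160 mm wide and 160 mm high, open at its far end from the duct.
- nozzle_branch: Branch duct of the FILING NOZZLE, fixed beside the other; same duct, damper and axes (origin on the bench below its lever pivot, x along the duct towards the main duct). At x = -85 to -195 mm it ends not in a box but in a low grey fishtail 150 mm wide that flattens to a slot 38 mm high at the bench, with a wooden filing pin 16 mm high before it.
- hood_lever (a joint): Hood lever's angle, rad. 0 = shut: across the duct, pointing to its branch's +y, at its stop. pi/2 = fully open: along the duct, pointing to +x, at its stop. Opens clockwise seen from above. Starts shut. A spring ball holds it at both stops and clicks in half open at pi/4: pushing in or out there takes about 7 N at the grip; elsewhere 1 to 2 N, and it stays where left.
- nozzle_lever (a joint): Nozzle lever's angle, rad: same lever, same values and clicks (0 = shut, across the duct, pointing to its branch's +y; pi/2 = fully open, along the duct, pointing to +x). Starts anywhere from half open to fully open.
- hood_grip (a point): Middle of the hood lever's upright grip: black plastic post, 20 mm in diameter, 127 to 172 mm above the bench, axis 100 mm from the pivot. It stands on a flat steel bar 18 mm wide, upper face 127 mm above the bench, ending 22 mm beyond the grip's axis; a brass plunger of 14 mm diameter stands on the bar 55 mm from the pivot, 141 mm high.
- nozzle_grip (a point): Middle of the nozzle lever's upright grip; same shape and heights.
- hood_pivot (a point): Vertical pivot axis of the hood lever, at the height of the bar's upper face (127 mm above the bench); its nut rises to 141 mm. Below the bar lies a fixed steel quadrant plate of 75 mm radius, top 116 mm above the bench, with two stop tabs up to 130 mm high at its ends.
- nozzle_pivot (a point): Pivot axis of the nozzle lever, likewise.
- jar: Loose amber glass jar with steel cap, 54 mm in diameter, 68 mm high; bystander. Origin at the centre of its underside.
- bowl: Loose steel bowl, 90 mm in diameter, 36 mm high; bystander. Origin at the centre of its underside.
- bar: Loose brown bar of polishing compound in a paper wrapper, 100 x 45 x 34 mm; bystander. Origin at the centre of its underside.
- brush: Loose brass-bristle brush with wooden back, 150 x 26 x 24 mm, lying between the two ducts; bystander. Origin at the centre of its underside.

How it is judged:
On the way, in this order (a step that is already met when the one before it is completed fails the run):
1. the hood's lever is at its fully open stop (value of joint hood_lever above 1.48 rad), for 0.2 s.
2. the nozzle's lever is at its shut stop (value of joint nozzle_lever below 0.09 rad), for 0.2 s.
At the end, for the whole second after the job is handed in: The hood lever rests within 5 degrees of its fully open stop, the nozzle lever within 5 degrees of its shut stop, and the jar, bowl, bar and brush are within 15 mm of where they stood (value of joint hood_lever above 1.48 rad and value of joint nozzle_lever below 0.09 rad and not (velocity of joint hood_lever above 0.05 rad/s) and not (velocity of joint hood_lever below -0.05 rad/s) and not (velocity of joint nozzle_lever above 0.05 rad/s) and not (velocity of joint nozzle_lever below -0.05 rad/s) and distance of each of jar, bowl, bar, brush from where it was at the start of the episode below 0.015 m); the robot touches nothing.
It fails at once if both branches are less than half open at once (value of joint each of hood_lever, nozzle_lever below 0.6 rad).
It fails at once if the hood lever's grip is taken between the fingers (horizontal distance between the grasp point and hood_grip below 0.012 m and height (world z) of the grasp point below 0.182 m).
It fails at once if the nozzle lever's grip is taken between the fingers (horizontal distance between the grasp point and nozzle_grip below 0.012 m and height (world z) of the grasp point below 0.182 m).
It fails at once if a lever is forced or squeezed with more than 40 N (contact force between the fingers and hood_lever above 40 N or contact force between the fingers and nozzle_lever above 40 N).
It fails at once if a bystander is knocked, lifted or carried (distance of any of jar, bowl, bar, brush from where it was at the start of the episode above 0.015 m).
It also fails if it takes over 51 s, if anything falls off the work surface, if the arm or the gripper's body presses on something with over 40 N, if the wrist force passes 120 N, or if a joint passes its speed limit or range.

ROBOT

A 7-joint arm with a two-finger parallel gripper is mounted at the origin on the work surface. World frame = base frame: x ahead of the robot, y to its left, z up, the work surface at z = 0. Lengths are in m, angles in rad, forces in N, time in s.
With the tool pointing down it reaches from about 0.425 to 0.95 m from the base axis. Payload 4.7 kg.
Tool frame: the origin (TCP) lies midway between the tips of the shut fingers; the grasp point (between the pads) lies 19 mm behind it; y points along the fingers, x is the direction in which the jaws open and shut, and the axes are right-handed (so a half turn about y gives the same grasp; the last joint's range is limited). The gripper opens to 85 mm and grips with 20 to 120 N. Pads are 22 mm wide; open, the fingers measure 114 mm over their backs; the gripper's body (76 mm by 85 mm) begins 54 mm behind the grasp point. The pads swing forward as they close: fully open they stand 13 mm farther back than shut.
Start: joints at [1.139, 0.469, -0.049, 1.532, 0.024, 1.141, -0.082], TCP at [0.265, -0.621, 0.231] pointing down, gripper open.
Joint ranges: [-2.59, 2.59], [-0.33, 1.99], [-1.39, 1.29], [0.1, 2.45], [-1.04, 4.18], [0.21, 1.99], [-2.66, 2.66]. Speed limits (rad/s): [2.57, 2.57, 3.14, 3.14, 3.14, 3.14, 3.14].

INTERFACE

Orientations are given as a unit quaternion [w, x, y, z].
In Python, from workcell import r, optics, job gives the robot as it stands.
- The arm moves only by the tool apply_moves, never from a script. Its argument "plan" is a list of rows, each an object of numbers: "x", "y", "z": the shift along the tool's x, y, z in cm; "wx", "wy", "wz": the turn, a rotation vector about the tool's x, y, z in degrees; "jaw": the closure in counts, from 0 (fully open) to 255 (shut). A call has 1 to 10 rows; each row is the pose to reach, as a shift and turn from the pose commanded when the call began, along the tool's axes at that moment; what a row does not reach only later rows make up. A row lasts 1/8 s, in which the tool goes at most 62.5 mm and 10.7 degrees, less where a joint would pass 70% of its speed; a pose out of reach is approached as far as the arm can. A call with a gripper value outside its range is refused whole. The fingers move at their own pace and stop on an object; the grip force is fixed at half the most. Time passes only in rows, so rows that repeat a pose let the fingers close. It gives the time, the measured TCP pose, the force and the opening at its end, in the units of the state.
- r.read_state(): the state, without advancing time (a new reading comes with each control period).
- optics.get_image(name): name is "scene" or "side" or "wrist"; returns (picture, depth): 420x560x3 uint8, red, green, blue; 420x560 float32, m along the optical axis (not along the pixel's ray), 0 where there is no reading.
- optics.camera_info(name): a dict with "mtx" (3x3 intrinsics, pixels), "dist_coeffs" ([k1, k2, p1, p2, k3] as OpenCV has them; the pictures are not rectified), "R" (3x3) and "t" (3): a world point X has camera coordinates R X + t. Camera axes: x right, y down, z forward; pixel columns grow to the right and rows downward; lengths in m; the calibration is good to about 2 mm. A picture is of the moment at which its call begins: read the wrist's pose just before it. camera_info takes no time and is no camera call; for the wrist camera it gives the pose at the moment of the call.
- job.close_job(): hands the job in, once; it reports no verdict.
The state is a dict: "t": time; "joints": joint angles; "dq": joint speeds; "effort": joint torques, N m; "tcp_pos": TCP position; "orientation": TCP orientation; "ft_force": force on the tool from outside, world axes, zero at the start; "torque": the same for the moment, N m; "width": finger opening in m.
Only numpy, scipy, OpenCV 4.12 (cv2) and the standard library are available. Lean on these libraries where they do the work, as an engineer would, in place of code of your own. Each camera call takes 0.05 s, during which the arm holds its last target.

## Working session

There is one attempt and no reset: what is moved stays moved. The work goes in short steps, Python scripts to look and compute and a tool call to move; the robot and the scene stay as the last step left them, time stands still between calls to the robot, and variables do not carry over. Pictures are saved under pics/ and viewed, and the job is handed in when it is done.

Besides the shell and the picture viewer there is one more tool, called as a command line: name --argument value ..., lists and objects as JSON in quotes. apply_moves: Moves the arm, as the interface text tells. Its arguments: {"type":"object","properties":{"plan":{"type":"array"}},"required":["plan"]}

```bash
mkdir -p pics; ls
python3 - <<'E'
from workcell import r, optics, job
import cv2, numpy as np
s=r.read_state(); print({k:np.round(v,3).tolist() for k,v in s.items()})
for n in ["scene","side","wrist"]:
    c=optics.camera_info(n); p,d=optics.get_image(n)
    np.savez("pics/%s0.npz"%n,p=p,d=d,**{k:np.array(v) for k,v in c.items()})
    cv2.imwrite("pics/%s0.png"%n,p[:,:,::-1])
    print(n,np.round(c["mtx"],1).tolist(),c["dist_coeffs"],np.round(-np.array(c["R"]).T@c["t"],3))
E
```

```text
pics
{'t': 0.0, 'joints': [1.139, 0.469, -0.049, 1.534, 0.024, 1.141, -0.082], 'dq': [-0.0, -0.0, 0.001, -0.001, 0.001, -0.002, 0.0], 'effort': [-0.0, -51.03, -0.047, -23.771, 0.011, 0.007, 0.0], 'tcp_pos': [0.264, -0.62, 0.23], 'orientation': [0.59, -0.59, 0.39, -0.389], 'ft_force': [0.687, 0.821, 0.348], 'torque': [0.022, -0.001, -0.013], 'width': 0.085}
scene [[396.4, 0.0, 280.0], [0.0, 396.4, 209.7], [0.0, 0.0, 1.0]] [-0.01349215  0.          0.          0.          0.        ] [ 1.038 -0.632  0.766]
side [[492.9, 0.0, 289.2], [0.0, 492.9, 211.1], [0.0, 0.0, 1.0]] [-0.08877409  0.          0.          0.          0.        ] [0.024 0.685 0.817]
wrist [[368.2, 0.0, 279.7], [0.0, 368.2, 211.2], [0.0, 0.0, 1.0]] [-0.09381714  0.          0.          0.          0.        ] [ 0.327 -0.595  0.372]
```

View pics/scene0.png

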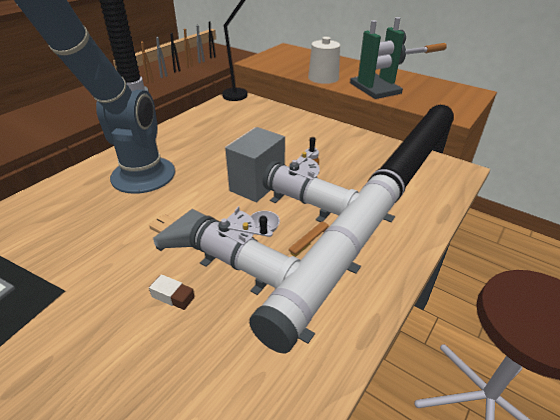

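View pics/side0.png

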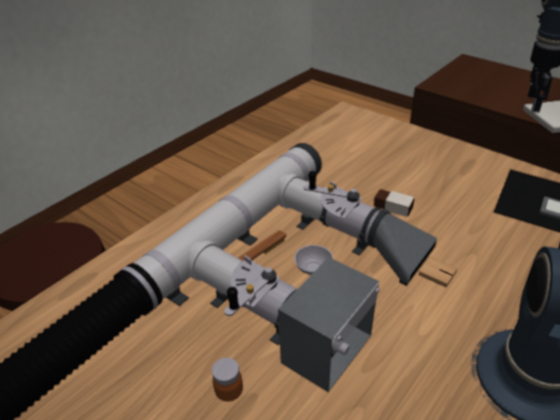

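View pics/wrist0.png

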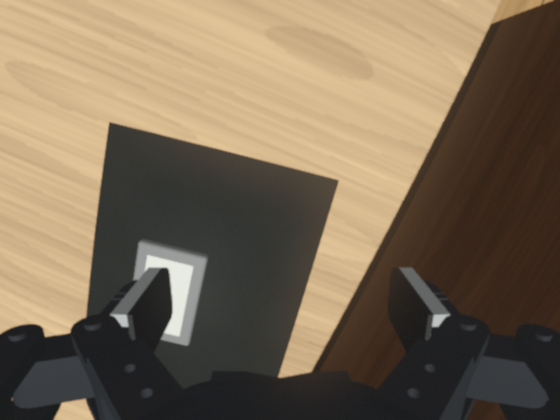

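The hood is the left branch: scene grip at about (312,143), pointing to its +y. The nozzle is the right branch: scene grip at about (264,224), side view (312,181). Next I'll measure the grips, nuts and plungers.

```bash
cat > h.py <<'E'
import numpy as np, cv2
def load(n): 
    return dict(np.load("pics/%s.npz"%n))
def cloud(c):
    p,d=c["p"],c["d"]; h,w=d.shape
    u,v=np.meshgrid(np.arange(w),np.arange(h))
    q=cv2.undistortPoints(np.stack([u,v],-1).reshape(-1,1,2).astype(float),c["mtx"],c["dist_coeffs"]).reshape(h,w,2)
    X=np.dstack([q[...,0]*d,q[...,1]*d,d])
    return (X-c["t"])@c["R"]
def ray(c,u,v,z):
    q=cv2.undistortPoints(np.array([[[u,v]]],float),c["mtx"],c["dist_coeffs"])[0,0]
    o=-c["R"].T@c["t"]; k=c["R"].T@np.array([q[0],q[1],1]); return o+k*(z-o[2])/k[2]
E
python3 - <<'E'
from h import *
for n in ["scene0","side0"]:
    c=load(n); P=cloud(c); im=c["p"].astype(int); 
    reg=(P[...,2]>.12)&(P[...,2]<.18)&(P[...,0]>.3)&(P[...,0]<1.1)&(abs(P[...,1])<.5)&(c["d"]>0)
    hsv=cv2.cvtColor(c["p"],cv2.COLOR_RGB2HSV)
    m={"black":reg&(im.max(2)<50)&(P[...,2]>.13),"brass":reg&(hsv[...,1]>110)&(hsv[...,0]>10)&(hsv[...,0]<35),"grey>133":reg&(P[...,2]>.131)}
    for k,mm in m.items():
        N,l,st,ce=cv2.connectedComponentsWithStats(mm.astype(np.uint8))
        for i in range(1,N):
            if st[i,4]>=5: q=P[l==i]; print(n,k,ce[i].round(1),st[i].tolist(),q.mean(0).round(3),q.min(0).round(3),q.max(0).round(3))
    # enlarged crops
    x0,y0,x1,y1=(200,120,360,260) if n=="scene0" else (200,160,400,330)
    cv2.imwrite("pics/%s_crop.png"%n,cv2.resize(c["p"][y0:y1,x0:x1,::-1],None,fx=3.5,fy=3.5,interpolation=cv2.INTER_CUBIC))
E
```

```text
scene0 black [311.8 143.6] [310, 138, 5, 13, 59] [0.491 0.286 0.154] [0.484 0.278 0.131] [0.497 0.298 0.172]
scene0 black [263.1 224.3] [260, 216, 7, 18, 106] [ 0.601 -0.096  0.155] [ 0.592 -0.103  0.13 ] [ 0.606 -0.087  0.174]
scene0 brass [309. 143.] [309, 139, 1, 9, 9] [0.482 0.285 0.153] [0.48  0.284 0.138] [0.483 0.288 0.168]
scene0 brass [303.7 154.1] [302, 152, 4, 6, 19] [0.49  0.244 0.137] [0.482 0.238 0.129] [0.496 0.256 0.143]
scene0 brass [245.1 225.9] [243, 223, 5, 7, 30] [ 0.558 -0.11   0.137] [ 0.552 -0.115  0.129] [ 0.562 -0.104  0.143]
scene0 grey>133 [255.  146.3] [225, 127, 60, 40, 1382] [0.363 0.171 0.154] [0.3   0.1   0.131] [0.41  0.27  0.163]
scene0 grey>133 [311.4 143.1] [309, 137, 6, 14, 76] [0.49  0.287 0.155] [0.48  0.278 0.132] [0.497 0.3   0.172]
scene0 grey>133 [303.3 153.8] [301, 152, 5, 5, 19] [0.489 0.244 0.138] [0.479 0.237 0.132] [0.496 0.256 0.143]
scene0 grey>133 [293.4 161.8] [292, 160, 4, 5, 18] [0.491 0.188 0.138] [0.486 0.184 0.132] [0.497 0.194 0.142]
scene0 grey>133 [262.5 223.7] [258, 216, 9, 17, 128] [ 0.6   -0.096  0.156] [ 0.588 -0.103  0
[... 1161 characters left out ...]
.08   0.174]
side0 grey>133 [330.5 188. ] [328, 185, 6, 7, 38] [ 0.552 -0.105  0.139] [ 0.546 -0.114  0.131] [ 0.56  -0.097  0.145]
side0 grey>133 [353.5 192. ] [351, 189, 6, 7, 38] [ 0.5   -0.124  0.139] [ 0.495 -0.134  0.131] [ 0.507 -0.116  0.144]
side0 grey>133 [324.5 299.7] [278, 258, 100, 90, 4523] [0.351 0.2   0.16 ] [0.3   0.105 0.131] [0.407 0.27  0.166]
side0 grey>133 [268.2 271.6] [265, 268, 8, 8, 52] [0.487 0.195 0.139] [0.481 0.188 0.131] [0.495 0.201 0.144]
side0 grey>133 [250.2 289.4] [246, 283, 10, 17, 80] [0.484 0.25  0.138] [0.472 0.24  0.131] [0.496 0.265 0.146]
side0 grey>133 [232.6 297.1] [227, 286, 12, 24, 224] [0.483 0.296 0.158] [0.476 0.283 0.131] [0.496 0.303 0.177]
```

Run:
```python
from h import *
# duct directions / main duct from cloud: points with z 0.10-0.113
for n in ["scene0","side0"]:
    c=load(n); P=cloud(c); print(n)
    m=(c["d"]>0)&(P[...,2]>.104)&(P[...,2]<.112)&(P[...,0]>.3)&(P[...,0]<1.2)&(abs(P[...,1])<.6)
    q=P[m][:,:2]
    # main-duct top ridge
    f=cv2.fitLine(q.astype(np.float32),cv2.DIST_HUBER,0,.01,.01).ravel(); print(len(q),f)
```

```text
scene0
4206 [ 0.03798651 -0.99927825  0.7377499  -0.00984556]
side0
5612 [ 0.02852442 -0.9995931   0.72040474  0.20663735]
```

Run:
```python
from scipy.spatial.transform import Rotation as R
import numpy as np
M=R.from_quat([-.59,.39,-.389,.59]).as_matrix(); print(M.round(3))
for n,a in zip("xyz",M.T): print(n,np.degrees(np.arctan2(a[1],a[0])))
```

```text
[[ 0.393 -0.001  0.92 ]
 [-0.92   0.001  0.393]
 [-0.001 -1.    -0.001]]
x -66.86317671053033
y 146.56842482159254
z 23.136875996893473
```

View pics/scene0_crop.png

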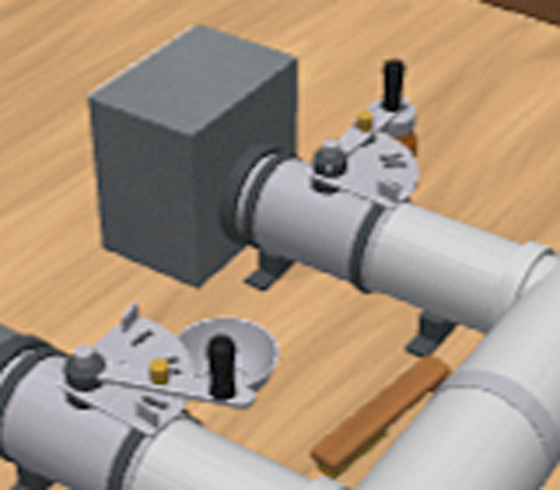

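View pics/side0_crop.png

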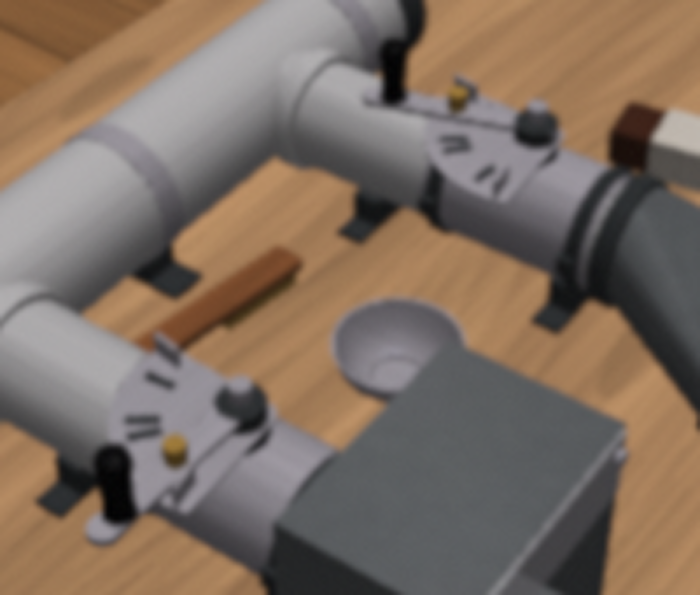

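apply_moves --plan '[{"x": -21,"y": -2,"z": 32.5,"wy": -30,"jaw": 255},{"x": -21,"y": -2,"z": 32.5,"wy": -30,"jaw": 255},{"x": -21,"y": -2,"z": 32.5,"wy": -30,"jaw": 255},{"x": -21,"y": -2,"z": 32.5,"wy": -30,"jaw": 255},{"x": -21,"y": -2,"z": 32.5,"wy": -30,"jaw": 255},{"x": -21,"y": -2,"z": 32.5,"wy": -30,"jaw": 255},{"x": -48,"y": -2,"z": 46,"wy": -69.5,"jaw": 255},{"x": -48,"y": -2,"z": 46,"wy": -69.5,"jaw": 255},{"x": -48,"y": -2,"z": 46,"wy": -69.5,"jaw": 255},{"x": -48,"y": -2,"z": 46,"wy": -69.5,"jaw": 255}]'

```text
invalid input
```

apply_moves --plan '[{"x": 0,"y": -2,"z": 0,"wx": 0,"wy": 0,"wz": 0,"jaw": 255}]'

```text
t: 0.28
tcp_pos: [0.264, -0.6197, 0.2491]
orientation: [0.591, -0.589, 0.391, -0.388]
ft_force: [0.2, -1.0, -0.2]
width: 0.0699
```

apply_moves --plan '[{"x": -21,"y": 0,"z": 32.5,"wx": 0,"wy": -30,"wz": 0,"jaw": 255},{"x": -21,"y": 0,"z": 32.5,"wx": 0,"wy": -30,"wz": 0,"jaw": 255},{"x": -21,"y": 0,"z": 32.5,"wx": 0,"wy": -30,"wz": 0,"jaw": 255},{"x": -21,"y": 0,"z": 32.5,"wx": 0,"wy": -30,"wz": 0,"jaw": 255},{"x": -21,"y": 0,"z": 32.5,"wx": 0,"wy": -30,"wz": 0,"jaw": 255},{"x": -21,"y": 0,"z": 32.5,"wx": 0,"wy": -30,"wz": 0,"jaw": 255},{"x": -48,"y": 0,"z": 46,"wx": 0,"wy": -69.5,"wz": 0,"jaw": 255},{"x": -48,"y": 0,"z": 46,"wx": 0,"wy": -69.5,"wz": 0,"jaw": 255},{"x": -48,"y": 0,"z": 46,"wx": 0,"wy": -69.5,"wz": 0,"jaw": 255},{"x": -48,"y": 0,"z": 46,"wx": 0,"wy": -69.5,"wz": 0,"jaw": 255}]'

```text
t: 1.52
tcp_pos: [0.4944, -0.0592, 0.2513]
orientation: [-0.707, 0.707, 0.018, -0.017]
ft_force: [0.9, 0.6, -0.8]
width: 0.0001
```

apply_moves --plan '[{"x": -3,"y": 0,"z": 35,"wx": 0,"wy": 0,"wz": 0,"jaw": 255},{"x": -3,"y": 0,"z": 35,"wx": 0,"wy": 0,"wz": 0,"jaw": 255},{"x": -3,"y": 0,"z": 35,"wx": 0,"wy": 0,"wz": 0,"jaw": 255},{"x": -3,"y": 0,"z": 35,"wx": 0,"wy": 0,"wz": 0,"jaw": 255},{"x": -3,"y": 0,"z": 35,"wx": 0,"wy": 0,"wz": 0,"jaw": 255},{"x": -3,"y": 0,"z": 35,"wx": 0,"wy": 0,"wz": 0,"jaw": 255},{"x": -3,"y": 0,"z": 35,"wx": 0,"wy": 0,"wz": 0,"jaw": 255},{"x": -3,"y": 0,"z": 35,"wx": 0,"wy": 0,"wz": 0,"jaw": 255}]'

```text
t: 2.52
tcp_pos: [0.4491, 0.2862, 0.2509]
orientation: [-0.706, 0.707, 0.015, -0.016]
ft_force: [-0.1, -0.0, 1.0]
width: 0.0001
```

```bash
cat > snap.py <<'E'
import sys,cv2,numpy as np
from workcell import r, optics
s=r.read_state(); print({k:np.round(s[k],4).tolist() for k in ["t","joints","tcp_pos","orientation","ft_force","width"]})
for a in sys.argv[1:]:
    n,f=a.split(":"); c=optics.camera_info(n); p,d=optics.get_image(n)
    np.savez("pics/%s.npz"%f,p=p,d=d,**{k:np.array(v) for k,v in c.items()}); cv2.imwrite("pics/%s.png"%f,p[:,:,::-1])
E
python3 snap.py wrist:wrist1 scene:scene1
```

```text
{'t': 2.525, 'joints': [-0.0387, 0.3029, -0.7444, 1.814, 0.2279, 1.1134, -0.818], 'tcp_pos': [0.4491, 0.2862, 0.2509], 'orientation': [-0.7065, 0.7074, 0.0155, -0.0158], 'ft_force': [-0.0743, -0.0328, 0.9537], 'width': 0.0001}
```

View pics/wrist1.png

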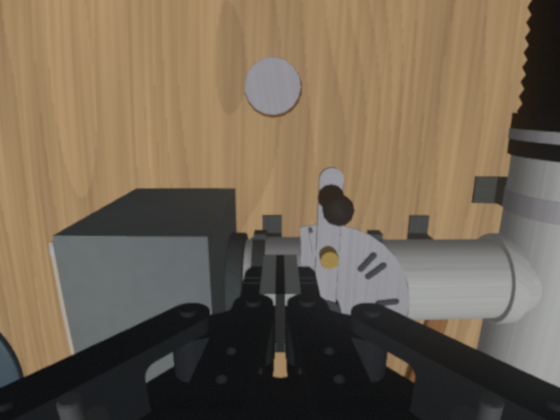

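View pics/scene1.png

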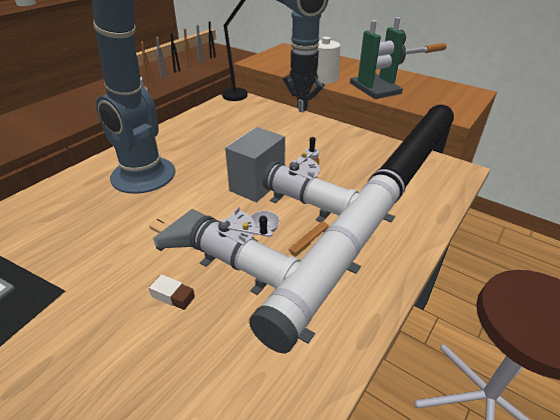

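Run:
```python
from h import *
c=load("wrist1"); P=cloud(c)
for u,v in [(338,210),(331,260),(331,195)]:
    print(P[v,u].round(4))
print("grip top",ray(c,338,210,.172),"plunger",ray(c,329.5,260,.141))
m=(P[...,2]>.165)&(P[...,2]<.18)&(P[...,1]>.25)&(c["d"]>0); q=P[m]; print(len(q),q.mean(0),q.min(0),q.max(0))
# finger profile
u,v=280,270
for v in (260,270,280,290,300,310,320):
    row=P[v]; mm=(c["d"][v]>0)&(row[:,2]>.2)
    if mm.any(): i=np.where(mm)[0]; print(v,i.min(),i.max(),row[i.min()].round(3),row[280].round(3),row[i.max()].round(3))
```

```text
[0.486  0.2939 0.1713]
[0.4896 0.2473 0.1408]
[0.4831 0.3    0.1566]
grip top [0.48590925 0.29409143 0.172     ] plunger [0.48846021 0.24735921 0.141     ]
740 [0.48640955 0.29308739 0.17031688] [0.47731901 0.28279581 0.16508774] [0.49647947 0.30177434 0.17376093]
260 263 296 [0.443 0.296 0.26 ] [0.45  0.297 0.26 ] [0.456 0.296 0.259]
270 245 312 [0.436 0.292 0.261] [0.45  0.296 0.269] [0.462 0.293 0.261]
280 243 316 [0.436 0.292 0.27 ] [0.45  0.297 0.279] [0.463 0.293 0.27 ]
290 241 318 [0.436 0.292 0.277] [0.45  0.296 0.284] [0.463 0.293 0.278]
300 235 325 [0.436 0.296 0.292] [0.45  0.294 0.287] [0.463 0.298 0.293]
310 166 393 [0.417 0.296 0.299] [0.45  0.291 0.288] [0.482 0.299 0.3  ]
320 145 414 [0.413 0.297 0.306] [0.45  0.287 0.288] [0.486 0.3   0.306]
```

apply_moves --plan '[{"x": 0,"y": 5.5,"z": 0.6,"wx": 0,"wy": 0,"wz": 0,"jaw": 255},{"x": 0,"y": 11,"z": 0.6,"wx": 0,"wy": 0,"wz": 0,"jaw": 255},{"x": 0,"y": 11,"z": 0.6,"wx": 0,"wy": 0,"wz": 0,"jaw": 255},{"x": 0.8,"y": 11,"z": 0.6,"wx": 0,"wy": 0,"wz": 0,"jaw": 255}]'

```text
t: 3.12
tcp_pos: [0.4578, 0.2939, 0.1432]
orientation: [0.707, -0.707, -0.017, 0.015]
ft_force: [0.5, 0.1, -0.1]
width: 0.0001
```

```bash
cat > plan.py <<'E'
# rows (cm,deg) from current pose to lever angles
import sys,numpy as np
from scipy.spatial.transform import Rotation as R
from workcell import r
def go(piv,yaw,sgn,off,th,z=.140):
    s=r.read_state(); w,x,y,zz=s["orientation"]; M=R.from_quat([x,y,zz,w]).as_matrix(); p0=np.array(s["tcp_pos"])
    y0=np.arctan2(M[1,0],M[0,0])
    print("t",s["t"],"tcp",np.round(p0,4),"xyaw",np.degrees(y0).round(2),"F",np.round(s["ft_force"],2))
    for t in th:
        ph=yaw+np.pi/2-np.radians(t); u=np.array([np.cos(ph),np.sin(ph)]); n=np.array([u[1],-u[0]]) # n = cw dir
        # sgn +1: push cw (open) with +x face; -1: push ccw with -x face
        c=np.array(piv)+.1*u-sgn*off*n
        tgt=np.array([*c,z]); yw=ph-np.pi/2
        d=M.T@(tgt-p0)*100; print(t,tgt.round(4),"x %.2f y %.2f z %.2f wy %.1f"%(*d,-np.degrees((yw-y0+np.pi)%(2*np.pi)-np.pi)))
E
python3 - <<'E'
from plan import *
go((.490,.193),np.radians(2.6),1,.0235,[-3,0,3,6,9,12,15,20,25,30,35])
E
```

```text
t 3.125 tcp [0.4578 0.2939 0.1432] xyaw 2.55 F [ 0.55  0.13 -0.14]
-3 [0.4569 0.2902 0.14  ] x -0.11 y 0.32 z -0.36 wy -3.0
0 [0.462  0.2918 0.14  ] x 0.41 y 0.32 z -0.22 wy -0.0
3 [0.4672 0.2932 0.14  ] x 0.93 y 0.32 z -0.11 wy 3.0
6 [0.4725 0.2942 0.14  ] x 1.46 y 0.32 z -0.03 wy 6.0
9 [0.4778 0.295  0.14  ] x 2.00 y 0.32 z 0.02 wy 9.0
12 [0.4831 0.2955 0.14  ] x 2.54 y 0.32 z 0.05 wy 12.0
15 [0.4885 0.2957 0.14  ] x 3.07 y 0.32 z 0.05 wy 15.0
20 [0.4975 0.2955 0.14  ] x 3.97 y 0.33 z -0.02 wy 20.0
25 [0.5064 0.2944 0.14  ] x 4.85 y 0.33 z -0.16 wy 25.0
30 [0.5152 0.2926 0.14  ] x 5.72 y 0.33 z -0.38 wy 30.0
35 [0.5237 0.29   0.14  ] x 6.57 y 0.33 z -0.68 wy 35.0
```

Contact is just ahead. Starting the push slowly, to 15°.

apply_moves --plan '[{"x": 0.4,"y": 0,"z": -0.2,"wx": 0,"wy": 0,"wz": 0,"jaw": 255},{"x": 0.9,"y": 0,"z": -0.1,"wx": 0,"wy": 3,"wz": 0,"jaw": 255},{"x": 1.5,"y": 0,"z": 0,"wx": 0,"wy": 6,"wz": 0,"jaw": 255},{"x": 2.0,"y": 0,"z": 0,"wx": 0,"wy": 9,"wz": 0,"jaw": 255}]'

```text
t: 3.62
tcp_pos: [0.477, 0.2954, 0.1434]
orientation: [0.707, -0.705, 0.039, -0.041]
ft_force: [-0.2, 0.7, 0.1]
width: 0.0002
```

```bash
python3 - <<'E'
from plan import *
go((.490,.193),np.radians(2.6),1,.0235,[9,15,20,25,30,35,40,45,50])
E
python3 snap.py wrist:wrist2
```

```text
t 3.625 tcp [0.477  0.2954 0.1434] xyaw -6.5 F [-0.18  0.71  0.11]
9 [0.4778 0.295  0.14  ] x 0.08 y 0.34 z -0.03 wy -0.1
15 [0.4885 0.2957 0.14  ] x 1.14 y 0.34 z 0.16 wy 5.9
20 [0.4975 0.2955 0.14  ] x 2.03 y 0.34 z 0.24 wy 10.9
25 [0.5064 0.2944 0.14  ] x 2.93 y 0.34 z 0.24 wy 15.9
30 [0.5152 0.2926 0.14  ] x 3.82 y 0.34 z 0.16 wy 20.9
35 [0.5237 0.29   0.14  ] x 4.70 y 0.35 z -0.00 wy 25.9
40 [0.5321 0.2867 0.14  ] x 5.57 y 0.35 z -0.24 wy 30.9
45 [0.5401 0.2827 0.14  ] x 6.41 y 0.35 z -0.55 wy 35.9
50 [0.5477 0.278  0.14  ] x 7.22 y 0.35 z -0.93 wy 40.9
{'t': 3.625, 'joints': [-0.1338, 0.4565, -0.6442, 1.8728, 0.3394, 0.9205, -1.0503], 'tcp_pos': [0.477, 0.2954, 0.1434], 'orientation': [0.7065, -0.7054, 0.0394, -0.0407], 'ft_force': [-0.1753, 0.71, 0.1149], 'width': 0.0002}
```

View pics/wrist2.png

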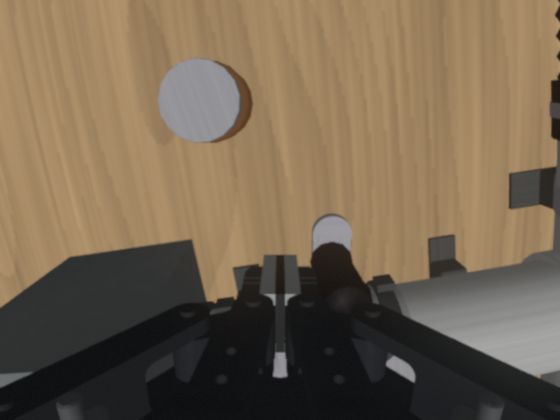

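apply_moves --plan '[{"x": 0.6,"y": 0,"z": 0.1,"wx": 0,"wy": 3,"wz": 0,"jaw": 255},{"x": 1.1,"y": 0,"z": 0.2,"wx": 0,"wy": 6,"wz": 0,"jaw": 255},{"x": 2.0,"y": 0,"z": 0.2,"wx": 0,"wy": 11,"wz": 0,"jaw": 255},{"x": 2.9,"y": 0,"z": 0.2,"wx": 0,"wy": 16,"wz": 0,"jaw": 255},{"x": 3.8,"y": 0,"z": 0.2,"wx": 0,"wy": 21,"wz": 0,"jaw": 255},{"x": 4.7,"y": 0,"z": 0,"wx": 0,"wy": 26,"wz": 0,"jaw": 255}]'

```text
t: 4.42
tcp_pos: [0.5235, 0.2901, 0.1429]
orientation: [0.679, -0.678, 0.198, -0.198]
ft_force: [-7.5, 3.6, 2.8]
width: -0.0002
```

```bash
python3 - <<'E'
from plan import *
go((.490,.193),np.radians(2.6),1,.0235,[35,40,45,50,55,60,65])
E
python3 snap.py side:side3
```

```text
t 4.425 tcp [0.5235 0.2901 0.1429] xyaw -32.56 F [-7.48  3.61  2.77]
35 [0.5237 0.29   0.14  ] x 0.03 y 0.29 z 0.01 wy -0.2
40 [0.5321 0.2867 0.14  ] x 0.91 y 0.29 z 0.18 wy 4.8
45 [0.5401 0.2827 0.14  ] x 1.80 y 0.29 z 0.27 wy 9.8
50 [0.5477 0.278  0.14  ] x 2.69 y 0.29 z 0.28 wy 14.8
55 [0.5549 0.2726 0.14  ] x 3.59 y 0.29 z 0.22 wy 19.8
60 [0.5616 0.2667 0.14  ] x 4.47 y 0.28 z 0.08 wy 24.8
65 [0.5677 0.2602 0.14  ] x 5.34 y 0.28 z -0.14 wy 29.8
{'t': 4.425, 'joints': [-0.19, 0.487, -0.5178, 1.7901, 0.2895, 0.9392, -1.3984], 'tcp_pos': [0.5235, 0.2901, 0.1429], 'orientation': [0.6794, -0.6781, 0.1983, -0.1981], 'ft_force': [-7.4845, 3.6113, 2.7735], 'width': -0.0002}
```

View pics/side3.png

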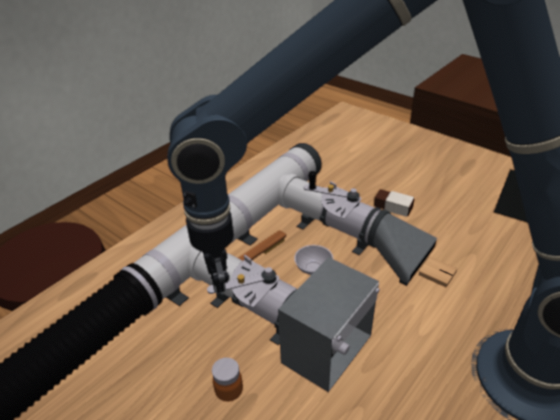

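apply_moves --plan '[{"x": 0.5,"y": 0,"z": 0.1,"wx": 0,"wy": 2.5,"wz": 0,"jaw": 255},{"x": 0.9,"y": 0,"z": 0.2,"wx": 0,"wy": 5,"wz": 0,"jaw": 255},{"x": 1.4,"y": 0,"z": 0.2,"wx": 0,"wy": 7.5,"wz": 0,"jaw": 255},{"x": 1.8,"y": 0,"z": 0.3,"wx": 0,"wy": 10,"wz": 0,"jaw": 255},{"x": 2.3,"y": 0,"z": 0.3,"wx": 0,"wy": 12.5,"wz": 0,"jaw": 255},{"x": 2.7,"y": 0,"z": 0.3,"wx": 0,"wy": 15,"wz": 0,"jaw": 255},{"x": 3.6,"y": 0,"z": 0.2,"wx": 0,"wy": 20,"wz": 0,"jaw": 255},{"x": 4.5,"y": 0,"z": 0.1,"wx": 0,"wy": 25,"wz": 0,"jaw": 255}]'

```text
t: 5.48
tcp_pos: [0.5624, 0.2658, 0.1415]
orientation: [0.62, -0.619, 0.341, -0.341]
ft_force: [-1.7, 0.6, 0.3]
width: 0.0002
```

```bash
python3 - <<'E'
from plan import *
go((.490,.193),np.radians(2.6),1,.0235,[60,65,70,75,80,83,86,88,90])
E
python3 snap.py wrist:wrist4
```

```text
t 5.475 tcp [0.5624 0.2658 0.1415] xyaw -57.62 F [-1.69  0.58  0.29]
60 [0.5616 0.2667 0.14  ] x -0.12 y 0.15 z -0.02 wy -0.2
65 [0.5677 0.2602 0.14  ] x 0.76 y 0.15 z 0.15 wy 4.8
70 [0.5733 0.2531 0.14  ] x 1.65 y 0.15 z 0.24 wy 9.8
75 [0.5782 0.2456 0.14  ] x 2.55 y 0.15 z 0.25 wy 14.8
80 [0.5825 0.2377 0.14  ] x 3.44 y 0.15 z 0.19 wy 19.8
83 [0.5847 0.2328 0.14  ] x 3.97 y 0.15 z 0.12 wy 22.8
86 [0.5866 0.2278 0.14  ] x 4.50 y 0.15 z 0.01 wy 25.8
88 [0.5878 0.2244 0.14  ] x 4.85 y 0.15 z -0.07 wy 27.8
90 [0.5888 0.221  0.14  ] x 5.20 y 0.15 z -0.17 wy 29.8
{'t': 5.475, 'joints': [-0.2169, 0.5032, -0.4005, 1.7389, 0.2343, 0.9461, -1.7164], 'tcp_pos': [0.5624, 0.2658, 0.1415], 'orientation': [0.6197, -0.6194, 0.3406, -0.341], 'ft_force': [-1.6858, 0.5763, 0.2855], 'width': 0.0002}
```

View pics/wrist4.png

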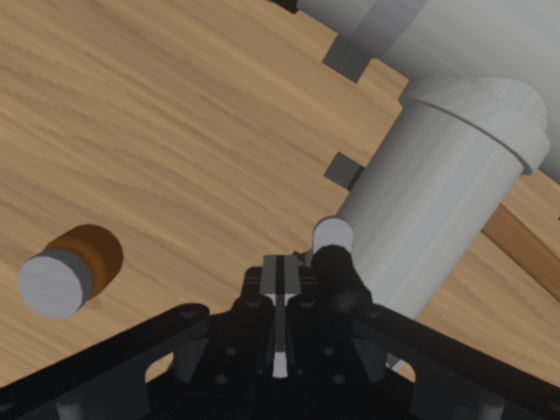

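apply_moves --plan '[{"x": 0.8,"y": 0,"z": 0.1,"wx": 0,"wy": 5,"wz": 0,"jaw": 255},{"x": 1.6,"y": 0,"z": 0.2,"wx": 0,"wy": 10,"wz": 0,"jaw": 255},{"x": 2.5,"y": 0,"z": 0.2,"wx": 0,"wy": 15,"wz": 0,"jaw": 255},{"x": 3.0,"y": 0,"z": 0.2,"wx": 0,"wy": 17.5,"wz": 0,"jaw": 255},{"x": 3.4,"y": 0,"z": 0.2,"wx": 0,"wy": 20,"wz": 0,"jaw": 255},{"x": 3.8,"y": 0,"z": 0.15,"wx": 0,"wy": 22,"wz": 0,"jaw": 255}]'

```text
t: 6.28
tcp_pos: [0.5829, 0.2377, 0.1415]
orientation: [0.545, -0.543, 0.453, -0.451]
ft_force: [-1.7, 6.0, 0.2]
width: -0.0004
```

```bash
python3 - <<'E'
from plan import *
go((.490,.193),np.radians(2.6),1,.0235,[80,83,86,88,90,92])
E
python3 snap.py side:side5 wrist:wrist5
python3 - <<'E'
from h import *
c=load("side5"); cv2.imwrite("pics/side5c.png",cv2.resize(c["p"][180:330,150:340,::-1],None,fx=4,fy=4,interpolation=cv2.INTER_CUBIC))
E
```

```text
t 6.275 tcp [0.5829 0.2377 0.1415] xyaw -79.42 F [-1.65  6.    0.19]
80 [0.5825 0.2377 0.14  ] x -0.01 y 0.15 z -0.05 wy -2.0
83 [0.5847 0.2328 0.14  ] x 0.51 y 0.15 z 0.08 wy 1.0
86 [0.5866 0.2278 0.14  ] x 1.04 y 0.15 z 0.18 wy 4.0
88 [0.5878 0.2244 0.14  ] x 1.39 y 0.15 z 0.23 wy 6.0
90 [0.5888 0.221  0.14  ] x 1.75 y 0.15 z 0.27 wy 8.0
92 [0.5897 0.2175 0.14  ] x 2.11 y 0.14 z 0.30 wy 10.0
{'t': 6.275, 'joints': [-0.2294, 0.5005, -0.3062, 1.7255, 0.1752, 0.9407, -1.9896], 'tcp_pos': [0.5829, 0.2377, 0.1415], 'orientation': [0.5451, -0.5428, 0.4528, -0.4507], 'ft_force': [-1.6539, 5.9961, 0.1941], 'width': -0.0004}
```

View pics/side5c.png

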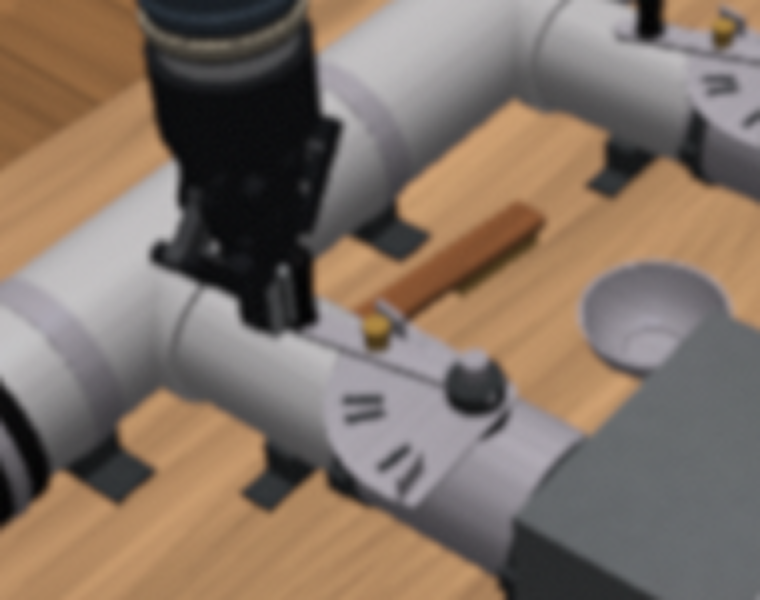

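View pics/wrist5.png

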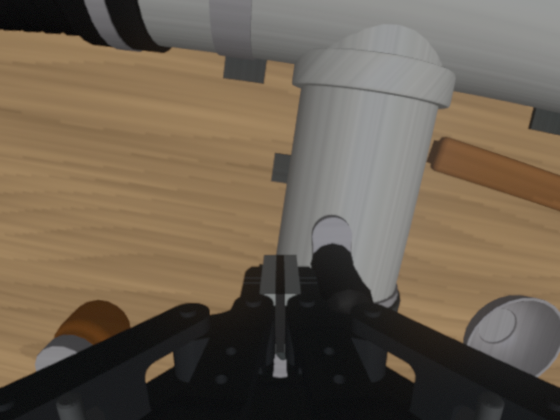

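apply_moves --plan '[{"x": 0.25,"y": 0,"z": 0.05,"wx": 0,"wy": 1,"wz": 0,"jaw": 255},{"x": 0.5,"y": 0,"z": 0.1,"wx": 0,"wy": 2,"wz": 0,"jaw": 255},{"x": 0.8,"y": 0,"z": 0.15,"wx": 0,"wy": 3,"wz": 0,"jaw": 255},{"x": 1.1,"y": 0,"z": 0.2,"wx": 0,"wy": 4,"wz": 0,"jaw": 255}]'

```text
t: 6.88
tcp_pos: [0.5878, 0.2225, 0.141]
orientation: [-0.527, 0.528, -0.471, 0.471]
ft_force: [-0.2, 0.9, -0.7]
width: -0.0
```

```bash
python3 - <<'E'
from plan import *
go((.490,.193),np.radians(2.6),1,.0235,[84,86,88,90,92])
E
python3 snap.py side:side6 wrist:wrist6
python3 - <<'E'
from h import *
c=load("side6"); cv2.imwrite("pics/side6c.png",cv2.resize(c["p"][180:330,150:340,::-1],None,fx=4,fy=4,interpolation=cv2.INTER_CUBIC))
for n in("side6","wrist6"):
    c=load(n);P=cloud(c);hsv=cv2.cvtColor(c["p"],cv2.COLOR_RGB2HSV)
    m=(hsv[...,1]>110)&(hsv[...,0]>10)&(hsv[...,0]<35)&(P[...,2]>.13)&(P[...,2]<.15)&(P[...,1]>.15)&(P[...,1]<.24)&(P[...,0]>.5); print(n,m.sum(),P[m].mean(0) if m.any() else 0)
E
```

```text
t 6.875 tcp [0.5878 0.2225 0.141 ] xyaw -83.54 F [-0.23  0.9  -0.74]
84 [0.5854 0.2312 0.14  ] x -0.89 y 0.10 z -0.14 wy -2.1
86 [0.5866 0.2278 0.14  ] x -0.54 y 0.10 z -0.05 wy -0.1
88 [0.5878 0.2244 0.14  ] x -0.19 y 0.10 z 0.02 wy 1.9
90 [0.5888 0.221  0.14  ] x 0.16 y 0.10 z 0.09 wy 3.9
92 [0.5897 0.2175 0.14  ] x 0.51 y 0.10 z 0.14 wy 5.9
{'t': 6.875, 'joints': [-0.2229, 0.4981, -0.2839, 1.7275, 0.1685, 0.9412, -2.0321], 'tcp_pos': [0.5878, 0.2225, 0.141], 'orientation': [-0.5267, 0.528, -0.4707, 0.4714], 'ft_force': [-0.2275, 0.8995, -0.7375], 'width': -0.0}
side6 47 [0.55024824 0.19694671 0.14092137]
wrist6 0 0
```

View pics/side6c.png

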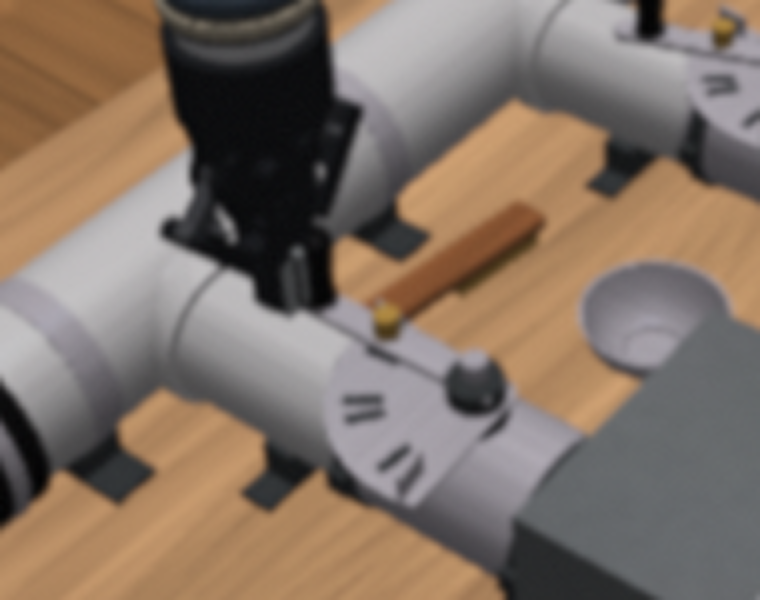

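apply_moves --plan '[{"x": 0.2,"y": 0,"z": 0.05,"wx": 0,"wy": 0,"wz": 0,"jaw": 255},{"x": 0.3,"y": 0,"z": 0.05,"wx": 0,"wy": 0,"wz": 0,"jaw": 255}]'

```text
t: 7.22
tcp_pos: [0.5882, 0.2213, 0.1412]
orientation: [-0.528, 0.528, -0.471, 0.47]
ft_force: [0.5, 1.1, -0.1]
width: 0.0002
```

apply_moves --plan '[{"x": 0.2,"y": 0,"z": 0,"wx": 0,"wy": 0,"wz": 0,"jaw": 255},{"x": 0.3,"y": 0,"z": 0,"wx": 0,"wy": 0,"wz": 0,"jaw": 255},{"x": 0.3,"y": 0,"z": 0,"wx": 0,"wy": 0,"wz": 0,"jaw": 255}]'

```text
t: 7.6
tcp_pos: [0.5883, 0.2207, 0.1413]
orientation: [0.529, -0.527, 0.471, -0.469]
ft_force: [-0.2, 5.4, -1.9]
width: 0.0001
```

Force is building with no motion, which matches the 90° stop (predicted y 0.221). Backing off, rising, and checking.

apply_moves --plan '[{"x": -1.5,"y": 0,"z": 0,"wx": 0,"wy": 0,"wz": 0,"jaw": 255},{"x": -3,"y": 0,"z": 0,"wx": 0,"wy": 0,"wz": 0,"jaw": 255},{"x": -3,"y": -5,"z": 0,"wx": 0,"wy": 0,"wz": 0,"jaw": 255},{"x": -3,"y": -10,"z": 0,"wx": 0,"wy": 0,"wz": 0,"jaw": 255},{"x": -3,"y": -10,"z": 0,"wx": 0,"wy": 0,"wz": 0,"jaw": 255}]'

```text
t: 8.22
tcp_pos: [0.5876, 0.2503, 0.2465]
orientation: [0.531, -0.525, 0.469, -0.472]
ft_force: [-0.8, 0.8, -0.2]
width: 0.0002
```

```bash
python3 snap.py scene:scene7 side:side7
python3 - <<'E'
from h import *
for n in ["scene7","side7"]:
    c=load(n); P=cloud(c); 
    m=(c["d"]>0)&(P[...,2]>.132)&(P[...,2]<.18)&(P[...,0]>.45)&(P[...,0]<.68)&(P[...,1]<.31)&(P[...,1]>-.2)
    N,l,st,ce=cv2.connectedComponentsWithStats(m.astype(np.uint8))
    for i in range(1,N):
        if st[i,4]>=12: q=P[l==i]; print(n,ce[i].round(1),st[i,4],q.mean(0).round(3),q.max(0).round(3))
E
```

```text
{'t': 8.225, 'joints': [-0.2475, 0.4112, -0.3041, 1.6022, 0.1336, 1.1388, -2.038], 'tcp_pos': [0.5876, 0.2503, 0.2465], 'orientation': [0.5311, -0.5249, 0.4688, -0.4718], 'ft_force': [-0.7978, 0.7883, -0.1996], 'width': 0.0002}
scene7 [293.6 161.8] 18 [0.491 0.189 0.138] [0.497 0.196 0.143]
scene7 [323.8 167.5] 91 [0.592 0.191 0.156] [0.599 0.203 0.173]
scene7 [310.  167.1] 22 [0.546 0.193 0.139] [0.551 0.202 0.143]
scene7 [262.5 223.4] 124 [ 0.6   -0.096  0.157] [ 0.608 -0.084  0.174]
scene7 [223.3 220.8] 29 [ 0.505 -0.129  0.139] [ 0.511 -0.121  0.142]
scene7 [244.4 224.9] 32 [ 0.556 -0.11   0.139] [ 0.561 -0.101  0.143]
side7 [312.4 179.5] 130 [ 0.592 -0.087  0.156] [ 0.603 -0.08   0.175]
side7 [330.4 187.9] 36 [ 0.552 -0.104  0.139] [ 0.56  -0.097  0.145]
side7 [353.5 191.7] 35 [ 0.501 -0.125  0.139] [ 0.507 -0.117  0.144]
side7 [229.  245.4] 176 [0.585 0.201 0.157] [0.598 0.208 0.175]
side7 [246.8 260.1] 51 [0.542 0.197 0.139] [0.55  0.203 0.144]
side7 [268.2 271.4] 47 [0.488 0.195 0.14 ] [0.494 0.201 0.144]
```

View pics/scene7.png

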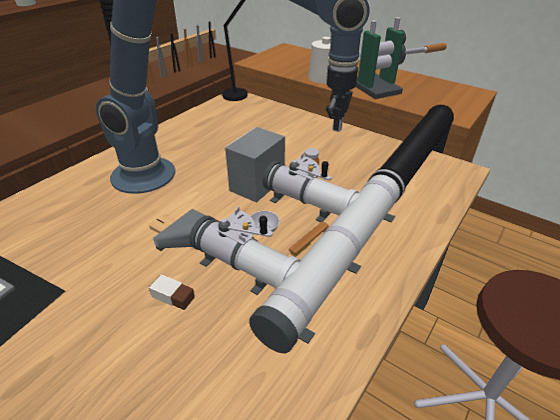

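Run:
```python
from plan import *
go((.504,-.127),np.radians(2.6),-1,.0235,[83,80,72],.247)
```

```text
t 8.325 tcp [0.5852 0.2486 0.2416] xyaw -83.39 F [-0.63 -0.81 -0.18]
83 [ 0.6065 -0.1335  0.247 ] x 38.20 y -0.53 z -2.28 wy -3.0
80 [ 0.6067 -0.1281  0.247 ] x 37.67 y -0.53 z -2.20 wy -6.0
72 [ 0.6059 -0.1138  0.247 ] x 36.24 y -0.53 z -2.12 wy -14.0
```

apply_moves --plan '[{"x": 38,"y": -0.5,"z": -2.3,"wx": 0,"wy": -12,"wz": 0,"jaw": 255},{"x": 38,"y": -0.5,"z": -2.3,"wx": 0,"wy": -12,"wz": 0,"jaw": 255},{"x": 38,"y": -0.5,"z": -2.3,"wx": 0,"wy": -12,"wz": 0,"jaw": 255},{"x": 38,"y": -0.5,"z": -2.3,"wx": 0,"wy": -12,"wz": 0,"jaw": 255},{"x": 38,"y": -0.5,"z": -2.3,"wx": 0,"wy": -12,"wz": 0,"jaw": 255},{"x": 38,"y": -0.5,"z": -2.3,"wx": 0,"wy": -12,"wz": 0,"jaw": 255},{"x": 38,"y": -0.5,"z": -2.3,"wx": 0,"wy": -12,"wz": 0,"jaw": 255},{"x": 38,"y": -0.5,"z": -2.3,"wx": 0,"wy": -12,"wz": 0,"jaw": 255},{"x": 38,"y": -0.5,"z": -2.3,"wx": 0,"wy": -12,"wz": 0,"jaw": 255}]'

```text
t: 9.45
tcp_pos: [0.6059, -0.1293, 0.2456]
orientation: [0.575, -0.575, 0.412, -0.411]
ft_force: [0.1, 0.0, -0.3]
width: -0.0001
```

```bash
python3 - <<'E'
from plan import *
go((.504,-.127),np.radians(2.6),-1,.0235,[83,80,72],.141)
E
python3 snap.py wrist:wrist8
python3 - <<'E'
from h import *
c=load("wrist8");P=cloud(c)
m=(P[...,2]>.165)&(P[...,2]<.178)&(c["d"]>0)&(P[...,1]<.0); q=P[m]; print(len(q),q.mean(0),q.min(0),q.max(0))
E
```

```text
t 9.45 tcp [ 0.6059 -0.1293  0.2456] xyaw -71.21 F [ 0.13  0.05 -0.33]
83 [ 0.6065 -0.1335  0.141 ] x 0.43 y 10.46 z -0.07 wy 9.2
80 [ 0.6067 -0.1281  0.141 ] x -0.07 y 10.46 z 0.12 wy 6.2
72 [ 0.6059 -0.1138  0.141 ] x -1.45 y 10.46 z 0.50 wy -1.8
{'t': 9.45, 'joints': [0.3125, 0.3786, -0.227, 1.6449, 0.0908, 1.1299, -1.1807], 'tcp_pos': [0.6059, -0.1293, 0.2456], 'orientation': [0.575, -0.5748, 0.4123, -0.4111], 'ft_force': [0.1337, 0.0459, -0.3318], 'width': -0.0001}
758 [ 0.59825344 -0.09286279  0.17020179] [ 0.58776277 -0.10254727  0.16505575] [ 0.6068143  -0.08325398  0.17328492]
```

View pics/wrist8.png

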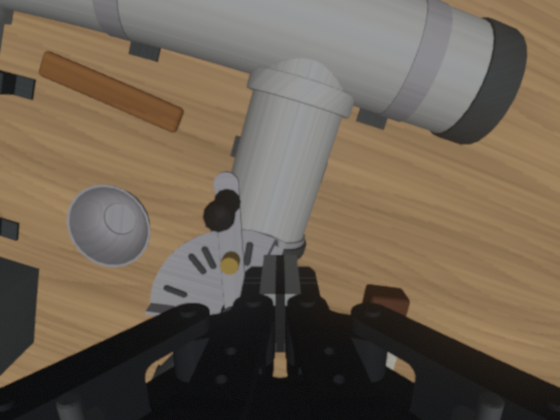

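apply_moves --plan '[{"x": 0,"y": 5,"z": 0.2,"wx": 0,"wy": 0,"wz": 0,"jaw": 255},{"x": 0,"y": 10.4,"z": 0.4,"wx": 0,"wy": 0,"wz": 0,"jaw": 255},{"x": 0,"y": 10.4,"z": 0.4,"wx": 0,"wy": 0,"wz": 0,"jaw": 255},{"x": -0.7,"y": 10.4,"z": 0.4,"wx": 0,"wy": 0,"wz": 0,"jaw": 255}]'

```text
t: 10.0
tcp_pos: [0.6089, -0.1236, 0.1442]
orientation: [0.575, -0.574, 0.412, -0.414]
ft_force: [0.7, -0.5, 0.3]
width: 0.0001
```

Run:
```python
from plan import *
go((.504,-.127),np.radians(2.6),-1,.0235,[76,73,70,65,60,55,50,45,40,35],.141)
```

```text
t 10.0 tcp [ 0.6089 -0.1236  0.1442] xyaw -71.41 F [ 0.7  -0.5   0.32]
76 [ 0.6065 -0.121   0.141 ] x -0.33 y 0.32 z -0.14 wy 2.0
73 [ 0.6061 -0.1156  0.141 ] x -0.85 y 0.32 z -0.02 wy -1.0
70 [ 0.6054 -0.1103  0.141 ] x -1.38 y 0.32 z 0.08 wy -4.0
65 [ 0.6035 -0.1015  0.141 ] x -2.27 y 0.32 z 0.19 wy -9.0
60 [ 0.6009 -0.0929  0.141 ] x -3.17 y 0.31 z 0.22 wy -14.0
55 [ 0.5976 -0.0846  0.141 ] x -4.06 y 0.31 z 0.16 wy -19.0
50 [ 0.5935 -0.0766  0.141 ] x -4.95 y 0.31 z 0.04 wy -24.0
45 [ 0.5888 -0.069   0.141 ] x -5.82 y 0.31 z -0.17 wy -29.0
40 [ 0.5834 -0.0618  0.141 ] x -6.67 y 0.31 z -0.45 wy -34.0
35 [ 0.5774 -0.0552  0.141 ] x -7.49 y 0.31 z -0.81 wy -39.0
```

apply_moves --plan '[{"x": -0.4,"y": 0.2,"z": -0.1,"wx": 0,"wy": 0,"wz": 0,"jaw": 255},{"x": -0.9,"y": 0.2,"z": 0,"wx": 0,"wy": -1,"wz": 0,"jaw": 255},{"x": -1.4,"y": 0.2,"z": 0.1,"wx": 0,"wy": -4,"wz": 0,"jaw": 255},{"x": -2.3,"y": 0.2,"z": 0.2,"wx": 0,"wy": -9,"wz": 0,"jaw": 255},{"x": -3.2,"y": 0.2,"z": 0.2,"wx": 0,"wy": -14,"wz": 0,"jaw": 255},{"x": -4.1,"y": 0.2,"z": 0.2,"wx": 0,"wy": -19,"wz": 0,"jaw": 255}]'

```text
t: 10.75
tcp_pos: [0.5974, -0.0851, 0.1418]
orientation: [-0.635, 0.635, -0.31, 0.313]
ft_force: [2.2, -5.4, 2.7]
width: -0.0001
```

```bash
python3 - <<'E'
from plan import *
go((.504,-.127),np.radians(2.6),-1,.0235,[55,50,45,40,35,30,25,20],.141)
E
python3 snap.py wrist:wrist9
```

```text
t 10.75 tcp [ 0.5974 -0.0851  0.1418] xyaw -52.24 F [ 2.22 -5.36  2.7 ]
55 [ 0.5976 -0.0846  0.141 ] x -0.03 y 0.08 z 0.04 wy 0.2
50 [ 0.5935 -0.0766  0.141 ] x -0.91 y 0.08 z 0.21 wy -4.8
45 [ 0.5888 -0.069   0.141 ] x -1.80 y 0.08 z 0.30 wy -9.8
40 [ 0.5834 -0.0618  0.141 ] x -2.70 y 0.07 z 0.32 wy -14.8
35 [ 0.5774 -0.0552  0.141 ] x -3.59 y 0.07 z 0.25 wy -19.8
30 [ 0.5709 -0.049   0.141 ] x -4.47 y 0.07 z 0.11 wy -24.8
25 [ 0.5638 -0.0435  0.141 ] x -5.34 y 0.06 z -0.11 wy -29.8
20 [ 0.5563 -0.0386  0.141 ] x -6.19 y 0.06 z -0.40 wy -34.8
{'t': 10.75, 'joints': [0.2993, 0.4607, -0.3043, 1.7902, 0.1713, 0.9129, -0.9915], 'tcp_pos': [0.5974, -0.0851, 0.1418], 'orientation': [-0.6349, 0.635, -0.31, 0.3126], 'ft_force': [2.2236, -5.3574, 2.6991], 'width': -0.0001}
```

View pics/wrist9.png

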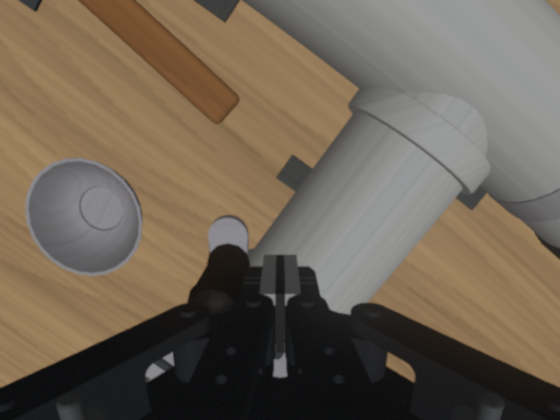

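The grip is on the left of the fingers (about (218,275)) and the lever is following. Pushing on through the half-open click.

apply_moves --plan '[{"x": -0.5,"y": 0,"z": 0.1,"wx": 0,"wy": -2.5,"wz": 0,"jaw": 255},{"x": -0.9,"y": 0,"z": 0.2,"wx": 0,"wy": -5,"wz": 0,"jaw": 255},{"x": -1.4,"y": 0,"z": 0.25,"wx": 0,"wy": -7.5,"wz": 0,"jaw": 255},{"x": -1.8,"y": 0,"z": 0.3,"wx": 0,"wy": -10,"wz": 0,"jaw": 255},{"x": -2.3,"y": 0,"z": 0.3,"wx": 0,"wy": -12.5,"wz": 0,"jaw": 255},{"x": -2.7,"y": 0,"z": 0.3,"wx": 0,"wy": -15,"wz": 0,"jaw": 255},{"x": -3.6,"y": 0,"z": 0.25,"wx": 0,"wy": -20,"wz": 0,"jaw": 255},{"x": -4.5,"y": 0,"z": 0.1,"wx": 0,"wy": -25,"wz": 0,"jaw": 255}]'

```text
t: 11.8
tcp_pos: [0.5695, -0.0477, 0.1403]
orientation: [0.687, -0.687, 0.166, -0.166]
ft_force: [0.1, -1.4, 1.1]
width: -0.0004
```

```bash
python3 - <<'E'
from plan import *
go((.504,-.127),np.radians(2.6),-1,.0235,[30,25,20,15,12,10,8,6,4,2,0],.141)
E
python3 snap.py wrist:wrist10
```

```text
t 11.8 tcp [ 0.5695 -0.0477  0.1403] xyaw -27.18 F [ 0.07 -1.43  1.06]
30 [ 0.5709 -0.049   0.141 ] x 0.19 y -0.07 z -0.06 wy 0.2
25 [ 0.5638 -0.0435  0.141 ] x -0.69 y -0.07 z 0.11 wy -4.8
20 [ 0.5563 -0.0386  0.141 ] x -1.58 y -0.07 z 0.20 wy -9.8
15 [ 0.5484 -0.0344  0.141 ] x -2.48 y -0.07 z 0.22 wy -14.8
12 [ 0.5435 -0.0322  0.141 ] x -3.02 y -0.07 z 0.19 wy -17.8
10 [ 0.5402 -0.0309  0.141 ] x -3.37 y -0.07 z 0.16 wy -19.8
8 [ 0.5368 -0.0297  0.141 ] x -3.73 y -0.07 z 0.11 wy -21.8
6 [ 0.5334 -0.0286  0.141 ] x -4.08 y -0.07 z 0.05 wy -23.8
4 [ 0.5299 -0.0276  0.141 ] x -4.43 y -0.07 z -0.02 wy -25.8
2 [ 0.5265 -0.0268  0.141 ] x -4.78 y -0.07 z -0.11 wy -27.8
0 [ 0.5229 -0.026   0.141 ] x -5.13 y -0.07 z -0.20 wy -29.8
{'t': 11.8, 'joints': [0.3347, 0.433, -0.4206, 1.8589, 0.2209, 0.8955, -0.6648], 'tcp_pos': [0.5695, -0.0477, 0.1403], 'orientation': [0.6874, -0.6872, 0.1662, -0.1661], 'ft_force': [0.0729, -1.4263, 1.059], 'width': -0.0004}
```

View pics/wrist10.png

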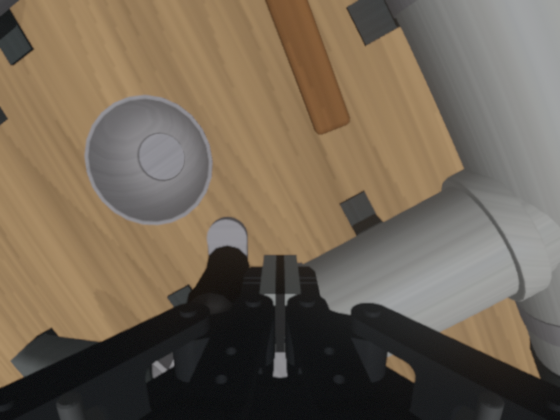

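apply_moves --plan '[{"x": -0.8,"y": 0,"z": 0.1,"wx": 0,"wy": -5,"wz": 0,"jaw": 255},{"x": -1.6,"y": 0,"z": 0.2,"wx": 0,"wy": -10,"wz": 0,"jaw": 255},{"x": -2.5,"y": 0,"z": 0.2,"wx": 0,"wy": -15,"wz": 0,"jaw": 255},{"x": -3.0,"y": 0,"z": 0.2,"wx": 0,"wy": -18,"wz": 0,"jaw": 255},{"x": -3.3,"y": 0,"z": 0.15,"wx": 0,"wy": -20,"wz": 0,"jaw": 255},{"x": -3.6,"y": 0,"z": 0.1,"wx": 0,"wy": -21,"wz": 0,"jaw": 255},{"x": -3.9,"y": 0,"z": 0.1,"wx": 0,"wy": -23,"wz": 0,"jaw": 255},{"x": -4.2,"y": 0,"z": 0,"wx": 0,"wy": -25,"wz": 0,"jaw": 255},{"x": -4.5,"y": 0,"z": 0,"wx": 0,"wy": -26,"wz": 0,"jaw": 255}]'

```text
t: 12.98
tcp_pos: [0.5307, -0.0272, 0.1406]
orientation: [0.707, -0.707, 0.008, -0.009]
ft_force: [1.8, -0.1, 0.9]
width: 0.0003
```

```bash
python3 - <<'E'
from plan import *
go((.504,-.127),np.radians(2.6),-1,.0235,[4,2,0,-2],.141)
E
python3 snap.py scene:scene11
python3 - <<'E'
from h import *
c=load("scene11"); cv2.imwrite("pics/scene11c.png",cv2.resize(c["p"][150:290,180:340,::-1],None,fx=4,fy=4,interpolation=cv2.INTER_CUBIC))
E
```

```text
t 12.975 tcp [ 0.5307 -0.0272  0.1406] xyaw -1.39 F [ 1.77 -0.13  0.88]
4 [ 0.5299 -0.0276  0.141 ] x -0.07 y -0.04 z -0.04 wy 0.0
2 [ 0.5265 -0.0268  0.141 ] x -0.42 y -0.04 z 0.04 wy -2.0
0 [ 0.5229 -0.026   0.141 ] x -0.78 y -0.04 z 0.10 wy -4.0
-2 [ 0.5194 -0.0254  0.141 ] x -1.13 y -0.04 z 0.15 wy -6.0
{'t': 12.975, 'joints': [0.4055, 0.392, -0.5414, 1.9458, 0.2599, 0.8703, -0.2953], 'tcp_pos': [0.5307, -0.0272, 0.1406], 'orientation': [0.7073, -0.7069, 0.0079, -0.0092], 'ft_force': [1.7688, -0.1341, 0.8817], 'width': 0.0003}
```

View pics/scene11c.png

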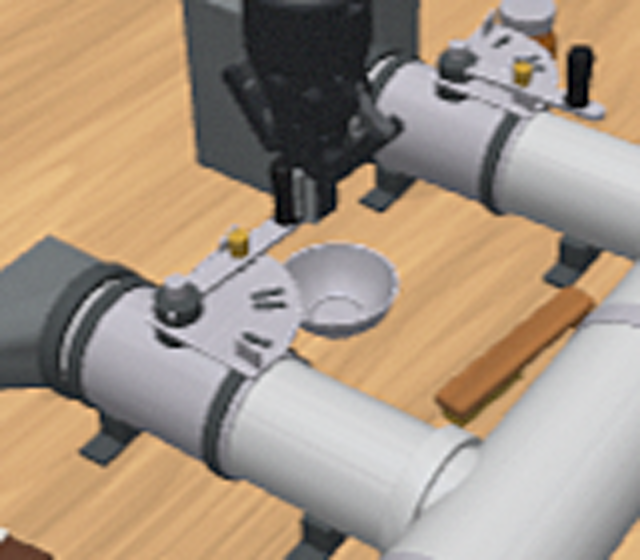

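apply_moves --plan '[{"x": -0.2,"y": 0,"z": 0,"wx": 0,"wy": -1,"wz": 0,"jaw": 255},{"x": -0.4,"y": 0,"z": 0,"wx": 0,"wy": -2,"wz": 0,"jaw": 255},{"x": -0.6,"y": 0,"z": 0.1,"wx": 0,"wy": -3,"wz": 0,"jaw": 255}]'

```text
t: 13.4
tcp_pos: [0.5235, -0.0268, 0.1402]
orientation: [-0.707, 0.707, 0.01, -0.01]
ft_force: [1.2, -0.6, -0.8]
width: 0.0002
```

apply_moves --plan '[{"x": -0.15,"y": 0,"z": 0,"wx": 0,"wy": 0,"wz": 0,"jaw": 255},{"x": -0.3,"y": 0,"z": 0,"wx": 0,"wy": 0,"wz": 0,"jaw": 255},{"x": -0.3,"y": 0,"z": 0,"wx": 0,"wy": 0,"wz": 0,"jaw": 255}]'

```text
t: 13.78
tcp_pos: [0.522, -0.0265, 0.1405]
orientation: [0.707, -0.707, -0.011, 0.009]
ft_force: [4.8, 0.0, -4.0]
width: -0.0003
```

apply_moves --plan '[{"x": 0,"y": 0,"z": 0,"wx": 0,"wy": 0,"wz": 0,"jaw": 255},{"x": 1.5,"y": 0,"z": 0,"wx": 0,"wy": 0,"wz": 0,"jaw": 255},{"x": 3,"y": 0,"z": 0,"wx": 0,"wy": 0,"wz": 0,"jaw": 255},{"x": 3,"y": -5,"z": 0,"wx": 0,"wy": 0,"wz": 0,"jaw": 255},{"x": 3,"y": -10,"z": 0,"wx": 0,"wy": 0,"wz": 0,"jaw": 255},{"x": 3,"y": -14,"z": 0,"wx": 0,"wy": 0,"wz": 0,"jaw": 255},{"x": 3,"y": -14,"z": 0,"wx": 0,"wy": 0,"wz": 0,"jaw": 255}]'

```text
t: 14.65
tcp_pos: [0.5533, -0.0251, 0.284]
orientation: [-0.707, 0.707, 0.012, -0.007]
ft_force: [0.9, -1.5, -0.1]
width: -0.0001
```

```bash
python3 snap.py scene:scene12 side:side12 wrist:wrist12
python3 - <<'E'
from h import *
for n in ["scene12","side12"]:
    c=load(n); P=cloud(c); 
    m=(c["d"]>0)&(P[...,2]>.132)&(P[...,2]<.18)&(P[...,0]>.45)&(P[...,0]<.68)&(P[...,1]<.31)&(P[...,1]>-.2)
    N,l,st,ce=cv2.connectedComponentsWithStats(m.astype(np.uint8))
    for i in range(1,N):
        if st[i,4]>=12: q=P[l==i]; print(n,ce[i].round(1),st[i,4],q.mean(0).round(3),q.max(0).round(3))
a=load("scene0")["p"].astype(int);b=load("scene12")["p"].astype(int); d=(abs(a-b).max(2)>40).astype(np.uint8)
N,l,st,ce=cv2.connectedComponentsWithStats(d); print([s.tolist() for s in st[1:] if s[4]>8])
E
```

```text
{'t': 14.65, 'joints': [0.4507, 0.2782, -0.5922, 1.7349, 0.1682, 1.1724, -0.1606], 'tcp_pos': [0.5533, -0.0251, 0.284], 'orientation': [-0.7069, 0.7071, 0.0121, -0.0074], 'ft_force': [0.9306, -1.4746, -0.13], 'width': -0.0001}
scene12 [293.5 161.6] 17 [0.491 0.189 0.139] [0.495 0.193 0.143]
scene12 [323.9 167.6] 92 [0.592 0.191 0.156] [0.6   0.202 0.174]
scene12 [310.  167.2] 23 [0.546 0.193 0.139] [0.552 0.201 0.144]
scene12 [247.8 194.9] 107 [ 0.502 -0.032  0.156] [ 0.511 -0.019  0.174]
scene12 [237.2 208.9] 29 [ 0.502 -0.074  0.138] [ 0.508 -0.066  0.142]
scene12 [223.  220.9] 30 [ 0.505 -0.13   0.139] [ 0.51  -0.122  0.143]
side12 [353.6 191.9] 38 [ 0.5   -0.125  0.139] [ 0.508 -0.118  0.143]
side12 [330.5 208. ] 151 [ 0.495 -0.022  0.157] [ 0.507 -0.015  0.176]
side12 [340.9 203.4] 40 [ 0.499 -0.069  0.139] [ 0.506 -0.062  0.146]
side12 [229.  245.4] 176 [0.585 0.201 0.157] [0.598 0.209 0.175]
side12 [246.8 260.1] 50 [0.542 0.197 0.14 ] [0.549 0.203 0.144]
side12 [268.2 271.4] 48 [0.487 0.195 0.14 ] [0.496 0.2   0.144]
[[14, 0, 53, 11, 347], [69, 0, 8, 3, 12], [198, 0, 93, 155, 6358], [49, 21, 69, 34, 411], [112, 60, 5, 9, 17], [84, 77, 66, 50, 839], [149, 94, 4, 8, 11], [154, 125, 4, 13, 41], [103, 127, 7, 6, 17], [112, 129, 14, 6, 50], [131, 128, 15, 6, 65], [308, 137, 9, 18, 103], [301, 152, 9, 7, 36], [314, 161, 17, 19, 158], [308, 165, 7, 9, 34], [296, 166, 12, 7, 19], [235, 189, 21, 26, 211], [231, 215, 42, 22, 239], [230, 216, 9, 8, 11], [242, 222, 8, 8, 44]]
```

View pics/side12.png

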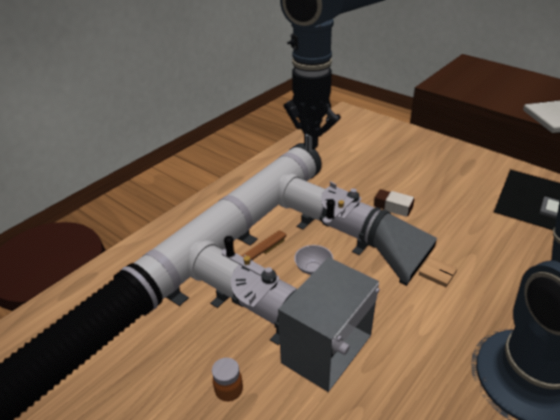

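View pics/scene12.png

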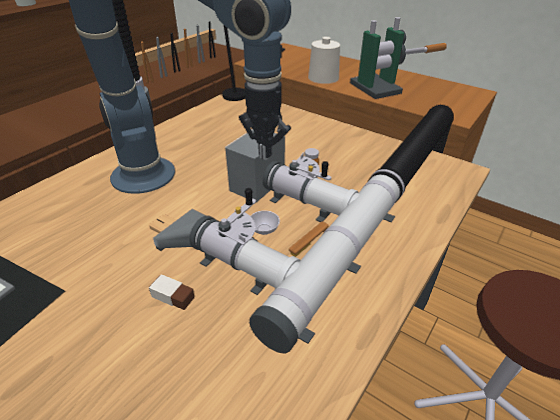

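Nozzle lever direction is 92.3°, its shut stop; the hood lever is at 2.3°, its open stop. The image difference shows only the arm and levers changed. Handing in.

```bash
python3 -c "
from workcell import job; print(job.close_job())"
```

```text
the job is handed in; nothing more can be done
None
```

I switched the suction over and handed the job in at about 14.8 s of the 51 s allowed. With the fingers shut, I pushed the hood lever with the outside of a finger, through its half-open click, to the fully open stop. I checked that, then pushed the nozzle lever from about 72° to its shut stop.

- **Hood lever:** its final direction measured about 2.3° in world axes. The duct lies at about 2.5°, so the lever is within about 1° of fully open.
- **Nozzle lever:** its final direction measured about 92.3°. The direction across the duct is about 92.5°, so it is within about 1° of shut.
- **Stops:** at each one I felt 5 to 6 N with almost no further movement. The highest wrist force at the end of any move was about 9 N; I did not see forces within a move.
- **Bystanders and clearance:** comparing the scene camera's first and last pictures, only the arm and levers had changed. I saw no change to the jar, bowl, bar or brush, but did not measure their positions. The arm ended clear of everything.

No final check failed or disagreed. My first move call was rejected as invalid input; I then sent rows with every field filled in, and those worked.

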